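# Load the sample changer and start the run

## Robot

A 6-joint arm with a two-finger parallel gripper is mounted at the origin on the work surface. World frame = base frame: x ahead of the robot, y to its left, z up, the work surface at z = 0. Lengths are in m, angles in rad, forces in N, time in s.
With the tool pointing down it reaches from about 0.325 to 0.875 m from the base axis. Payload 4.4 kg.
Tool frame: the origin (TCP) lies midway between the tips of the shut fingers; the grasp point (between the pads) lies 19 mm behind it (env.tcp_to_grasp is the distance from the TCP to the grasp point, in m); z points along the fingers, y is the direction in which the jaws open and shut (so a half turn about z gives the same grasp; the last joint's range is limited). The gripper opens to 85 mm and grips with 20 to 120 N. Pads are 22 mm wide; open, the fingers measure 114 mm over their backs; the gripper's body (76 mm by 85 mm) begins 54 mm behind the grasp point. The pads swing forward as they close: fully open they stand 13 mm farther back than shut.
Start: joints at [-1.387, 0.207, 1.542, -0, 1.393, -0.15], TCP at [0.188, -0.543, 0.231] pointing down, gripper open.
Joint ranges: [-2.73, 2.73], [-0.86, 2.22], [0.23, 2.46], [-1.11, 4.25], [0.08, 2.63], [-2.82, 2.82]. Speed limits (rad/s): [2.79, 2.79, 3.14, 3.14, 3.14, 3.14].

## Interface

Orientations are given as a unit quaternion [x, y, z, w].
In Python, from workcell import env, monitor, optics gives the robot as it stands. The module is installed in compiled form; this text tells all that it offers. Calls block until the motion is done:
- env.move_to(position, orientation): joint-space move of the TCP to a pose.
- env.move_linear(position, ori=None, feed=0.15, until_force=None): straight line of the TCP; ori=None keeps the orientation; feed is the mean speed in m/s. With until_force (N) it stops when the force on the tool has changed by that much, and returns True; else False.
- env.set_joints(angles): joint-space move.
- env.open_jaws() and env.close(grip_force=None): open the fingers fully, or close them until they stop; grip_force is the grip in N (None keeps the last).
- env.wait(seconds).
- env.inverse_kinematics(position, orientation): joint angles nearest the present ones, or None.
- monitor.sense(): the state.
- optics.get_image(name): name is "scene" or "top"; returns a dict with "pixels" (384x512x3 uint8, red, green, blue), "range_z" (384x512 float32, m along the optical axis (not along the pixel's ray), 0 where there is no reading), "fovy" (degrees; the focal length in pixels is half the picture's height over the tangent of half this angle, whatever the lens; pixels are square), "cx", "cy" (the principal point, pixels), "position" and "attitude" of the camera in the world. Camera axes: x right, y down, z forward; pixel columns grow to the right and rows downward; lengths in m; the calibration is good to about 2 mm. A picture is of the moment at which its call begins.
A pose or a line that the arm cannot do raises env.PlanningError and nothing moves.
- env.job_done(): hands the job in, once; it reports no verdict.
The state is a dict: "clock": time; "joint_positions": joint angles; "qvel": joint speeds; "effort": joint torques, N m; "ee_pos": TCP position; "orientation": TCP orientation; "ft_force": force on the tool from outside, world axes, zero at the start; "ft_torque": the same for the moment, N m; "gripper_width": finger opening in m.
Only numpy, scipy, OpenCV 4.12 (cv2) and the standard library are available. Lean on these libraries where they do the work, as an engineer would, in place of code of your own. Each camera call takes 0.05 s, during which the arm holds its last target. There are 200 camera calls.

## Task

Put the pin of the orange release key down the yellow-ringed hole of the sample changer and press the hidden latch so that the tray springs out; then load every sample holder flat into the tray, one to a pocket, and push the tray home until it locks. After that flip the red guard up so that it stays up, and press the green start button fully. Leave the key hanging by its eye on the peg and the guard up, and do not disturb the bottle, the jar or the roll of blue tape.

Things in the scene. Friction and masses are not known exactly. Their poses are not given: they have to be found in the camera images.
- hole (a point): Centre of the round release hole, 16 mm across, in the top of the low cream sample changer (150 deep, 300 wide, 85 mm high, fixed), in a 4 mm thick yellow plate of 45 x 50 mm. Axes: x points from the changer's front to its back (the tray comes out towards -x), y along its front, z up. From the hole the casing reaches 112 mm towards -x, 37 mm to +x, 25 mm to -y and 275 mm to +y.
- latch (a joint): The hidden spring latch under the hole, in m: 0 is up (locking), growing as it is pressed straight down, to a stop at 0.014. The tray is freed at about 0.007. It takes about 3 N to start and 8 N at the stop, and springs back. When the tray is pushed home, it is cammed down by the tray and springs up to lock it.
- latch_pad (a point): Middle of the latch's flat pad (30 x 28 mm), straight below the hole, 35 mm below the changer's top when the latch is up.
- tray (a joint): The sample tray's slide, in m: 0 is home and locked, 0.100 fully out. A spring pushes it out (5 N when home, 2 N when out), damped, so that it takes about a second. To lock it, push it in a little past 0, to about -0.004 (stop at -0.006); let go, it then rests between -0.001 and 0.002. Pushing it home takes up to about 12 N.
- tray_front (a point): Middle of the outer face of the dark push bar (120 mm wide, 18 mm high, standing 28 mm out) on the tray's front, 34 mm above the bench. The cream front panel behind it is 238 mm wide, its top 44 mm above the bench. When home, the bar's outer face is 43 mm in front of the casing. Axes as for the hole: push along +x.
- tray_mid (a point): Middle of the tray's floor, 10 mm above the bench. Axes as for the hole. The tray has four pockets side by side along y, their middles 29 and 88 mm to either side of this point. A pocket is 84 mm long (x) and 54.5 mm wide (y), with walls 12 mm high above the floor (34 mm at the front panel).
- sample1_mid (a point): Sample holder 1, with a red knob (may be absent): a grey plate 70 mm long (x), 42 mm wide (y), 18 mm thick, carrying a square knob 20 x 20 mm in its middle, 36 mm high. 54 mm high in all, about 0.12 kg. This point is at its middle, 27 mm above its underside and below its top (the middle of the knob is 9 mm higher); z is up.
- sample2_mid (a point): Sample holder 2, with a blue knob (may be absent): a grey plate 70 mm long (x), 42 mm wide (y), 18 mm thick, carrying a square knob 20 x 20 mm in its middle, 36 mm high. 54 mm high in all, about 0.12 kg. This point is at its middle, 27 mm above its underside and below its top (the middle of the knob is 9 mm higher); z is up.
- sample3_mid (a point): Sample holder 3, with a yellow knob (may be absent): a grey plate 70 mm long (x), 42 mm wide (y), 18 mm thick, carrying a square knob 20 x 20 mm in its middle, 36 mm high. 54 mm high in all, about 0.12 kg. This point is at its middle, 27 mm above its underside and below its top (the middle of the knob is 9 mm higher); z is up.
- sample4_mid (a point): Sample holder 4, with a white knob (may be absent): a grey plate 70 mm long (x), 42 mm wide (y), 18 mm thick, carrying a square knob 20 x 20 mm in its middle, 36 mm high. 54 mm high in all, about 0.12 kg. This point is at its middle, 27 mm above its underside and below its top (the middle of the knob is 9 mm higher); z is up.
- key_grip (a point): Middle of the orange handle (20 mm in x, 30 in y, 38 high) of the release key. Below it, in one piece: a steel frame with an open eye, a collar, a round pin. The key starts upright in a black stand (block 60 x 60 x 80 mm, 14 mm hole), pin in the hole, collar (22 x 38 mm) resting on top; lift it over 70 mm to clear it. About 0.09 kg, mostly in the pin.
- key_eye (a point): Middle of the key's eye, 38 mm below the middle of the handle: an opening 26 mm wide (y) and 26 mm high (z), seen through along the key's x axis; the frame is 12 mm thick at most, the collar below it 22 mm.
- key_tip (a point): Tip of the key's pin, 129 mm below the middle of the handle. The pin is 8 mm across with a round end and 70 mm long below the collar.
- peg (a point): A level steel peg along x, 8 mm thick, on a blue post with a dark fixed base (100 x 100 x 12 mm). This point is on its axis, 180 mm above the bench. The free end is towards -x: level to 25 mm from here, then rising 7 mm up to 37 mm from here. The post (30 mm wide, top 10 mm above the axis) begins 35 mm away towards +x. Its direction varies.
- guard (a joint): The hinged, see-through red guard cover over the start button, in rad: 0 is shut (it may start slightly open), 1.75 is fully back. Its stiff hinge (about 0.1 N m) keeps it where it is left.
- guard_tab (a point): On the red lifting tab at the front of the guard: 24 mm wide (y), 8 mm thick (z); it stands 33 mm out of the cover's front, and this point is in its middle plane, 13 mm from its free end. 86 mm above the bench when shut, nothing below it for 30 mm. Axes turn with the guard.
- guard_hinge (a point): Middle of the guard's hinge line, which runs along y, 50 mm above the bench, at the back of the fixed cream console (130 x 130 x 50 mm). x points to the console's back (the guard opens up and back towards +x), z up. With the guard shut, the tab point lies 120 mm towards -x and 36 mm above this point. Open, the guard is wholly behind the hinge line.
- start (a joint): Travel of the green start button, in m: 0 is up, 0.006 fully down (5 N). It springs back.
- start_top (a point): Middle of the top of the green start button, 34 mm across, on the console's top, 72 mm above the bench; the shut guard covers it.
- bottle: a clear plastic bottle, 60 mm across, 150 mm tall, origin under its foot; a bystander
- jar: a squat amber jar, 64 mm across, 80 mm tall, origin under its foot; a bystander
- tape_roll: a roll of blue tape lying flat on the bench, 72 mm across, 25 mm high, origin under its middle; a bystander
There are look-alikes about, which are no part of the job. Leave any turquoise look-alike of the part that bears sample4_mid alone. Of the things that look like the part that bears key_grip, the larger one is meant.

How it is judged:
On the way, in this order (a step that is already met when the one before it is completed fails the run):
1. the latch is pressed down by the key's pin through the hole (value of joint latch above 0.005 m and distance between key_tip and latch_pad below 0.015 m), for 0.02 s.
2. the tray has sprung out (value of joint tray above 0.085 m), for 0.2 s.
3. every sample holder lies flat in a pocket of the open tray (value of joint tray above 0.07 m and x of sample1_mid in the frame of tray_mid between -0.04 and 0.04 m and y of sample1_mid in the frame of tray_mid between -0.116 and 0.116 m and z of sample1_mid in the frame of tray_mid between 0.021 and 0.033 m and angle between each of sample1_mid, sample2_mid, sample3_mid, sample4_mid's own z axis and vertical below 0.12 rad and x of sample2_mid in the frame of tray_mid between -0.04 and 0.04 m and y of sample2_mid in the frame of tray_mid between -0.116 and 0.116 m and z of sample2_mid in the frame of tray_mid between 0.021 and 0.033 m and x of sample3_mid in the frame of tray_mid between -0.04 and 0.04 m and y of sample3_mid in the frame of tray_mid between -0.116 and 0.116 m and z of sample3_mid in the frame of tray_mid between 0.021 and 0.033 m and x of sample4_mid in the frame of tray_mid between -0.04 and 0.04 m and y of sample4_mid in the frame of tray_mid between -0.116 and 0.116 m and z of sample4_mid in the frame of tray_mid between 0.021 and 0.033 m), for 0.3 s.
4. the tray is home and locked (value of joint tray below 0.005 m and value of joint latch below 0.003 m), for 0.3 s.
5. the guard is up (value of joint guard above 1.3 rad), for 0.3 s.
6. the start button is pressed (value of joint start above 0.004 m), for 0.02 s.
At the end, for the whole second after the job is handed in: The tray is home (within 5 mm) with the latch up, every sample holder lies flat on the floor of a tray pocket, the key hangs by its eye on the peg, the guard stands up by itself (over 1.3 rad), and the start button is let go (all of step 4 and x of sample1_mid in the frame of tray_mid between -0.04 and 0.04 m and y of sample1_mid in the frame of tray_mid between -0.116 and 0.116 m and z of sample1_mid in the frame of tray_mid between 0.021 and 0.033 m and angle between each of sample1_mid, sample2_mid, sample3_mid, sample4_mid's own z axis and vertical below 0.12 rad and x of sample2_mid in the frame of tray_mid between -0.04 and 0.04 m and y of sample2_mid in the frame of tray_mid between -0.116 and 0.116 m and z of sample2_mid in the frame of tray_mid between 0.021 and 0.033 m and x of sample3_mid in the frame of tray_mid between -0.04 and 0.04 m and y of sample3_mid in the frame of tray_mid between -0.116 and 0.116 m and z of sample3_mid in the frame of tray_mid between 0.021 and 0.033 m and x of sample4_mid in the frame of tray_mid between -0.04 and 0.04 m and y of sample4_mid in the frame of tray_mid between -0.116 and 0.116 m and z of sample4_mid in the frame of tray_mid between 0.021 and 0.033 m and x of key_eye in the frame of peg between -0.03 and 0.04 m and y of key_eye in the frame of peg between -0.014 and 0.014 m and z of key_eye in the frame of peg between -0.016 and 0 m and angle between key_eye's own z axis and vertical below 0.35 rad and value of joint guard above 1.3 rad and value of joint start below 0.002 m); the robot touches nothing.
It fails at once if the start button is pressed while the tray is not home (value of joint start above 0.004 m and value of joint tray above 0.01 m).
It fails at once if the bottle is moved more than 30 mm (distance of bottle from where it was at the start of the episode above 0.03 m).
It fails at once if the jar is moved more than 30 mm (distance of jar from where it was at the start of the episode above 0.03 m).
It fails at once if the tape roll is moved more than 30 mm (distance of tape_roll from where it was at the start of the episode above 0.03 m).
Of sample1, sample2, sample3, sample4 only 2 to 4 are there at a start; the rules pass over those that are not, and their reading is None.
At some moment in a run one of sample1, sample2, sample3, sample4 may be knocked a few centimetres aside while the robot is not near it.
It also fails if it takes over 210 s, if anything falls off the work surface, if the arm or the gripper's body presses on something with over 40 N, if the wrist force passes 120 N, or if a joint passes its speed limit or range.

## Working session

There is one attempt and no reset: what is moved stays moved. The work goes in short steps, each a Python script; the robot and the scene stay as the last script left them, time stands still between calls to the robot, and variables do not carry over. Pictures are saved under pics/ and viewed, about 12 in all and at most 16, crops included, and the job is handed in when it is done.

```bash
mkdir -p pics; cat > h.py <<'E'
import numpy as np, cv2
from scipy.spatial.transform import Rotation as R
from workcell import env, monitor, optics
def cam(name):
    d=optics.get_image(name); d=dict(d)
    z=d["range_z"]; h,w=z.shape; f=h/2/np.tan(np.radians(d["fovy"])/2)
    u,v=np.meshgrid(np.arange(w),np.arange(h))
    P=np.stack([(u-d["cx"])/f*z,(v-d["cy"])/f*z,z],-1)
    a=np.array(d["attitude"]); Rm=a if a.shape==(3,3) else R.from_quat(a).as_matrix()
    W=P@Rm.T+np.array(d["position"]); W[z==0]=np.nan
    d["W"]=W; d["f"]=f; d["Rm"]=Rm
    return d
def save(d,fn,crop=None,s=1):
    im=d["pixels"][...,::-1]
    if crop: u0,v0,u1,v1=crop; im=im[v0:v1,u0:u1]
    cv2.imwrite("pics/"+fn,cv2.resize(im,None,fx=s,fy=s,interpolation=cv2.INTER_CUBIC))
E
python3 - <<'E'
from h import *
for n in("scene","top"):
    d=cam(n); save(d,n+"0.png",s=1.5); np.savez(n+"0.npz",W=d["W"],pix=d["pixels"])
    print(n,d["position"],d["attitude"],d["fovy"],d["cx"],d["cy"],(d["range_z"]==0).mean())
print(monitor.sense())
E
```

```text
scene [1.44565175 0.33919951 0.69967614] [ 0.51360869  0.70900658 -0.38930873 -0.28627697] 51.73986457857192 263.99523639194416 196.15226027484513 0.004206339518229167
top [0.40455243 0.03603329 1.10910788] [-0.69853359  0.71067022 -0.04658815  0.06948532] 55.68290885354402 260.6598606487805 191.9342101507671 0.004094441731770833
{'clock': 0.1, 'joint_positions': array([-1.38747565e+00,  2.07327589e-01,  1.54285827e+00,  1.90485091e-05,
        1.39348602e+00, -1.50484497e-01]), 'qvel': array([-7.20928550e-04, -4.04937192e-04, -3.75798497e-03,  2.96820233e-04,
        1.72591044e-05,  4.07999842e-04]), 'effort': array([-8.48827367e-04, -3.84091401e+01, -2.92547715e+01, -2.48454508e-04,
        4.82535383e-03, -7.74382073e-06]), 'ee_pos': array([ 0.18826803, -0.54256623,  0.23022358]), 'orientation': array([ 9.86103814e-01,  1.66127023e-01, -7.69576575e-06, -1.03962607e-03]), 'ft_force': array([-0.70566192, -0.02711049, -0.41599494]), 'ft_torque': array([ 0.06893242,  0.03476937, -0.00045425]), 'gripper_width': 0.08555319188515599}
```

View pics/scene0.png

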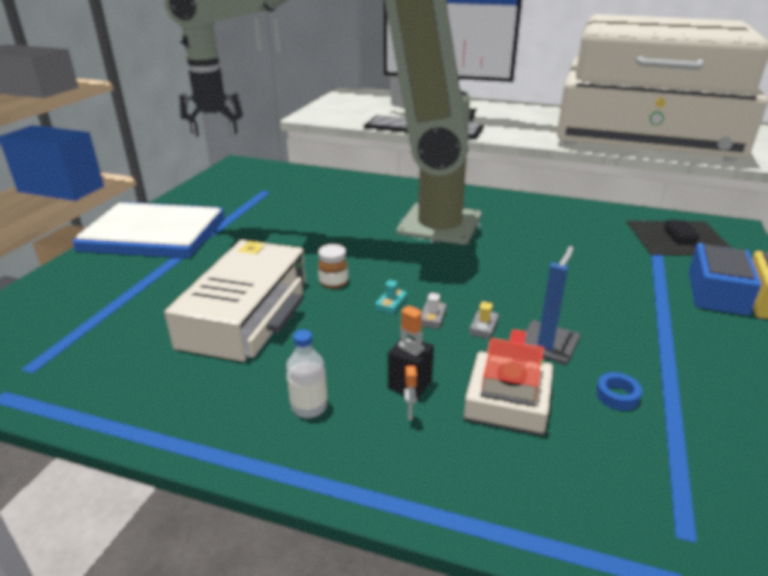

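View pics/top0.png

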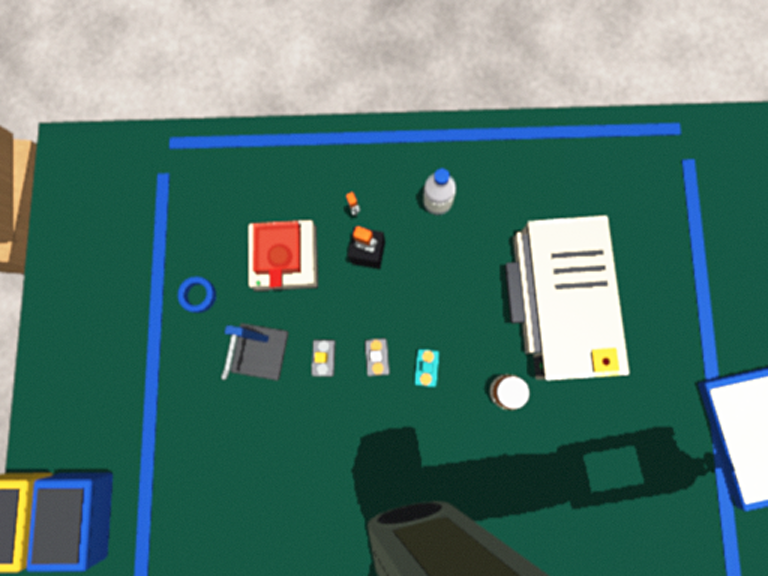

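Scene: the large orange key stands in the black stand (top px 243,157), with a small look-alike key at (235,135). Holders present: yellow (215,238) and white (250,238); the turquoise one at (284,245) is a decoy. The changer is on the right, tray facing world +y, hole at (403,240). Console at (187,170), peg post at (165,235).

```bash
python3 - <<'E'
from h import *
D=np.load("top0.npz");W=D["W"];pix=D["pix"]
z=W[...,2]
for r in [(60,110),(130,300),(300,200),(200,120),(440,130),(150,110)]:
    print("bench",r,np.round(W[r[1]-2:r[1]+3,r[0]-2:r[0]+3].reshape(-1,3).mean(0),4))
def rect(m,n):
    m=m.astype(bool); p=W[m]; 
    if len(p)<3: print(n,len(p));return
    (c,s,a)=cv2.minAreaRect((p[:,:2]*1000).astype(np.float32))
    print(n,len(p),"c",np.round(c,1),"s",np.round(s,1),"a",round(a,1),"med",np.round(np.median(p,0)*1000,1),"mean",np.round(p.mean(0)*1000,1))
H=cv2.cvtColor(pix,cv2.COLOR_RGB2HSV);h,s,v=cv2.split(H)
def box(u0,v0,u1,v1):
    m=np.zeros(z.shape,bool);m[v0:v1,u0:u1]=1;return m
rect(box(330,140,425,260)&(z>.075)&(z<.1),"casing top")
rect(box(385,220,420,255)&(h>20)&(h<35)&(s>150)&(z>.07),"yellow plate")
rect(box(330,165,350,225)&(z>.02)&(z<.05)&(v<110),"bar")
rect(box(340,150,362,250)&(z>.03)&(z<.06),"frontpanel")
for n,b in dict(s3=(205,222,226,255),s4=(240,222,262,255),turq=(275,228,296,262)).items():
    B=box(*b); rect(B&(z>.008)&(z<.03),n+" plate"); rect(B&(z>.035),n+" knob")
B=box(228,145,258,182); rect(B&(z>.07)&(z<.09),"stand top"); rect(B&(h<18)&(s>150)&(v>120),"key orange"); rect(B&(z>.13),"key high")
B=box(225,125,245,146); rect(B&(z>.02),"small key");
B=box(160,143,214,196);rect(B&(z>.04)&(z<.06),"console");rect(B&((h<8)|(h>172))&(s>120)&(z>.06),"guard")
rect(box(178,182,192,195)&((h<8)|(h>172))&(s>120),"tab")
B=box(140,210,195,258);rect(B&(z>.006)&(z<.02),"base");rect(B&(z>.1),"post+peg")
for b in [(140,212,182,256)]:
    q=B&(z>.1); 
    ii=np.argwhere(q); print([(i[1],i[0],*np.round(W[i[0],i[1]]*1000).astype(int)) for i in ii[::3]])
rect(box(320,245,356,275)&(z>.06),"jar");rect(box(278,110,308,145)&(z>.05),"bottle");rect(box(115,180,146,212)&(z>.015),"tape")
E
```

```text
bench (60, 110) [0.8736 0.7239 0.0016]
bench (130, 300) [0.2699 0.4652 0.0008]
bench (300, 200) [nan nan nan]
bench (200, 120) [8.273e-01 2.626e-01 4.000e-04]
bench (440, 130) [ 7.741e-01 -4.937e-01 -1.000e-04]
bench (150, 110) [0.8653 0.426  0.0016]
casing top 5815 c [ 544.6 -237.5] s [317.1 238.3] a 3.1 med [ 547.2 -277.3   84.9] mean [ 548.4 -276.3   84.8]
yellow plate 194 c [ 433.9 -322.9] s [44.5 35.9] a 89.2 med [ 435.  -323.8   85.1] mean [ 433.9 -323.4   84.9]
bar 245 c [ 582.4 -174.1] s [157.8  28.8] a 2.9 med [ 591.4 -170.5   42.2] mean [ 583.6 -171.8   40.9]
frontpanel 651 c [ 554.7 -186.1] s [291.3  47.8] a 1.7 med [ 561.5 -185.3   42.9] mean [ 561.8 -184.7   42.7]
s3 plate 274 c [450.2 209.8] s [42.3 68.8] a 87.5 med [448.6 207.2  18.5] mean [449.2 208.3  18.5]
s3 knob 56 c [449.2 208.7] s [19.  19.7] a 89.6 med [450.3 207.5  53.7] mean [450.  208.   52.3]
s4 plate 282 c [449.8 101.8] s [70.1 42.1] a 3.5 med [449.7 100.9  18.2] mean [449.5 101.2  18.3]
s4 knob 49 c [448.6 101.7] s [17.4 17.3] a 88.9 med [448.6 101.7  54.5] mean [448.6 101.7  54.2]
turq plate 283 c [426.9
[... 6176 characters left out ...]
351), np.int64(185)), (np.int64(149), np.int64(248), np.int64(419), np.int64(350), np.int64(186)), (np.int64(148), np.int64(249), np.int64(417), np.int64(351), np.int64(190)), (np.int64(151), np.int64(249), np.int64(417), np.int64(346), np.int64(183)), (np.int64(150), np.int64(250), np.int64(414), np.int64(346), np.int64(190)), (np.int64(150), np.int64(251), np.int64(412), np.int64(347), np.int64(188))]
jar 346 c [ 377.7 -151.8] s [54.7 54.5] a 89.1 med [ 377.8 -151.3   79.5] mean [ 378.1 -151.6   79.3]
bottle 415 c [769.  -28.9] s [59.  52.7] a 81.8 med [761.7 -26.7 104.9] mean [762.5 -27.5 107.9]
tape 273 c [582.4 470.3] s [70.7 70.2] a 75.8 med [582.2 470.9  25. ] mean [582.1 470.   24.7]
```

```bash
python3 - <<'E'
from h import *
D=np.load("top0.npz");W=D["W"];pix=D["pix"];z=W[...,2]
def rect(m,n):
    p=W[m];(c,s,a)=cv2.minAreaRect((p[:,:2]*1000).astype(np.float32))
    print(n,len(p),"c",np.round(c,1),"s",np.round(s,1),"a",round(a,1),"z",np.round(np.median(p[:,2])*1000,1))
def wb(x0,x1,y0,y1,z0,z1): 
    return (W[...,0]>x0)&(W[...,0]<x1)&(W[...,1]>y0)&(W[...,1]<y1)&(z>z0)&(z<z1)
rect(wb(.38,.73,-.4,-.19,.081,.09),"casing")
rect(wb(.6,.72,.05,.18,.15,.17),"key top")
rect(wb(.55,.75,.2,.37,.044,.056),"console")
rect(wb(.56,.612,.24,.34,.075,.1),"tab")
p=W[wb(.56,.612,.24,.34,.075,.1)];print("tabz",np.round(np.percentile(p,[5,50,95],axis=0)*1000,1))
rect(wb(.4,.52,.28,.4,.009,.016),"base")
rect(wb(.478,.53,.3,.36,.184,.2),"posttop")
p=W[wb(.4,.476,.3,.36,.17,.2)][:,:2].astype(np.float32);l=cv2.fitLine(p,cv2.DIST_HUBER,0,.01,.01).ravel();print("pegline",l,p[:,0].min())
# guard top profile
p=W[wb(.6,.74,.25,.33,.06,.15)]
for x in np.arange(.6,.74,.02):
    q=p[(p[:,0]>x)&(p[:,0]<x+.02)]; print(round(x,2),len(q),np.round(np.median(q[:,2]),3) if len(q) else '')
# hole: dark px inside plate
g=pix[225:253,390:418].astype(int).sum(2); 
i=np.argwhere(g==g.min())[0]; y,x=np.mgrid[225:253,390:418]; Wp=W[225:253,390:418]
inn=(Wp[...,0]>.42)&(Wp[...,0]<.45)&(Wp[...,1]>-.338)&(Wp[...,1]<-.308); 
w=np.clip(inn*(330-g),0,None); print("hole px",(w*x).sum()/w.sum(),(w*y).sum()/w.sum(),g.min())
S=np.load("scene0.npz");V=S["W"];hs=cv2.cvtColor(S["pix"],cv2.COLOR_RGB2HSV)
for n,m in {"key":(V[...,0]>.6)&(V[...,0]<.7)&(V[...,1]>.05)&(V[...,1]<.18)&(V[...,2]>.15),"casing":(V[...,0]>.35)&(V[...,0]<.75)&(V[...,1]<-.15)&(V[...,1]>-.45)&(V[...,2]>.081)&(V[...,2]<.09),"peg":(V[...,0]>.4)&(V[...,0]<.47)&(V[...,1]>.28)&(V[...,1]<.4)&(V[...,2]>.17)}.items():
    q=V[m];print("scene",n,cv2.minAreaRect((q[:,:2]*1000).astype(np.float32)),np.median(q,0))
d=dict(pixels=pix);save(d,"c1.png",(130,110,270,260),4)
E
```

```text
casing 5515 c [ 555.1 -280.2] s [300.3 151.8] a 3.1 z 85.0
key top 83 c [665.3 117.8] s [29.7 20.7] a 67.6 z 157.9
console 603 c [658.4 290.1] s [131.1 128. ] a 1.8 z 50.4
tab 54 c [597.1 288.9] s [23.9 29.7] a 89.8 z 98.1
tabz [[582.6 277.4  96.3]
 [599.8 288.9  98.1]
 [611.4 300.5  99.7]]
base 871 c [464.6 339.8] s [99.9 99.6] a 79.0 z 12.5
posttop 69 c [488.7 335. ] s [30.5 17.8] a 85.2 z 190.1
pegline [ 0.9840122  -0.17810108  0.44086808  0.34360516] 0.41188073
0.6 151 0.097
0.62 182 0.097
0.64 186 0.096
0.66 175 0.094
0.68 183 0.092
0.7 81 0.091
0.72 0 
0.74 0 
hole px 403.1714501510574 240.58308157099697 137
scene key ((663.0592041015625, 114.817626953125), (29.73037338256836, 22.36189842224121), 66.1430435180664) [0.66662464 0.11594599 0.1541528 ]
scene casing ((554.1481323242188, -284.1351318359375), (302.1085510253906, 152.80091857910156), 3.4086644649505615) [ 0.59179083 -0.28236053  0.08202665]
scene peg ((440.75421142578125, 341.17486572265625), (7.215794563293457, 58.728179931640625), 78.84290313720703) [0.43675588 0.34264207 0.17991513]
```

View pics/c1.png

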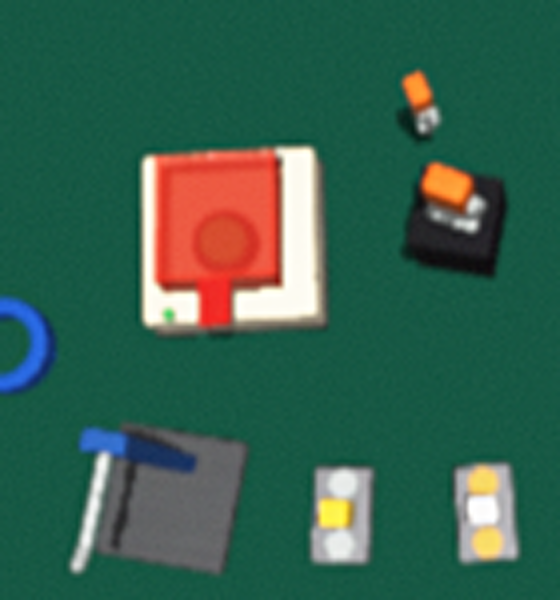

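The crop confirms the choice: the large key is in the black stand at crop (447,187), and the small one at (420,95) stands apart. Next I pick up the large key.

```bash
cat >> h.py <<'E'
def down(p,jaw):
    """tool-down quaternion with jaws along world angle jaw (deg), nearest of the two half turns"""
    q0=np.array(monitor.sense()["joint_positions"]); best=None
    for k in (90,-90):
        o=(R.from_euler("z",jaw+k,degrees=True)*R.from_euler("x",180,degrees=True)).as_quat()
        q=env.inverse_kinematics(list(p),list(o))
        if q is not None:
            c=np.abs(np.array(q)-q0).max()
            if abs(q[5])<2.7 and (best is None or c<best[0]): best=(c,o)
    if best is None: raise RuntimeError("no ik %s %s"%(p,jaw))
    return list(best[1])
def st(t=""):
    s=monitor.sense();print(t,"t",round(s["clock"],1),"tcp",np.round(s["ee_pos"],4),"w",round(s["gripper_width"],4),"F",np.round(s["ft_force"],1),flush=True)
    return s
E
python3 - <<'E'
from h import *
p=[.665,.1173]; o=down(p+[.24],67)
env.move_to(p+[.24],o); st()
env.move_linear(p+[.123],feed=.12); env.close(70); st("grip")
env.move_linear(p+[.28],feed=.12); st("lift")
for n in("scene","top"):
    d=cam(n);np.savez(n+"1.npz",W=d["W"],pix=d["pixels"]);save(d,n+"1.png",s=1.3)
E
```

```text
t 3.0 tcp [0.6652 0.1161 0.24  ] w 0.0854 F [-0.6  0.1  0.2]
grip t 4.6 tcp [0.6653 0.1173 0.1235] w 0.0292 F [ 0.1 -0.2  1.7]
lift t 6.1 tcp [0.6644 0.1173 0.2785] w 0.0287 F [-0.3  0.3 -1.2]
```

View pics/scene1.png

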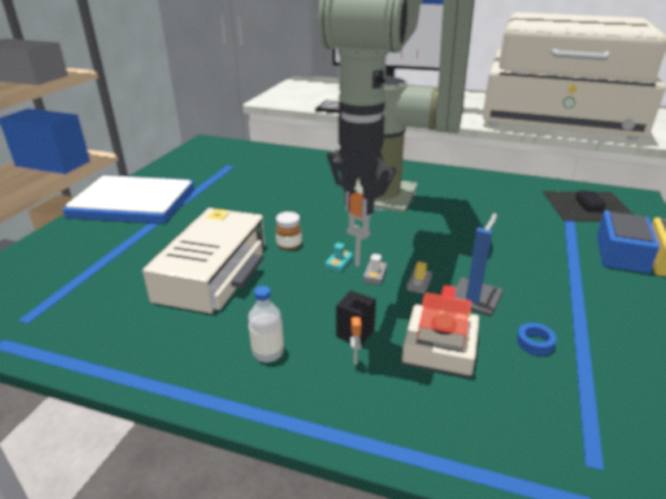

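The key is clear of the stand and hangs upright (scene px 274,170). Next: over the hole, then measure pin and plate in the same camera.

```bash
python3 - <<'E'
from h import *
p=[.4328,-.3245]; 
q=np.array(monitor.sense()["orientation"])
# keep jaw angle free: choose jaw along casing y so key is square to it
o=down(p+[.30],3)
env.move_to(p+[.30],o)
env.move_linear(p+[.255],feed=.1); s=st()
d=cam("scene");W=d["W"];np.savez("scene2.npz",W=W,pix=d["pixels"])
def wb(z0,z1,r): return (np.hypot(W[...,0]-p[0],W[...,1]-p[1])<r)&(W[...,2]>z0)&(W[...,2]<z1)
for a in (.12,.13,.14,.15,.16,.17,.18,.2,.22,.24):
    q=W[wb(a,a+.01,.03)]; print(a,len(q),np.round(np.median(q,0)*1000,1) if len(q) else "")
H=cv2.cvtColor(d["pixels"],cv2.COLOR_RGB2HSV)
m=wb(.075,.095,.045)&(H[...,0]>18)&(H[...,0]<35)&(H[...,1]>120)
pp=W[m];print("plate",len(pp),cv2.minAreaRect((pp[:,:2]*1000).astype(np.float32)))
v,u=np.argwhere(m).mean(0).astype(int);save(d,"c2.png",(u-45,v-60,u+45,v+30),6)
E
```

```text
t 8.6 tcp [ 0.4331 -0.3244  0.2551] w 0.0292 F [-0.2  0.2 -1. ]
0.12 0 
0.13 1 [ 432.2 -324.1  138.9]
0.14 5 [ 433.1 -323.2  146.1]
0.15 9 [ 433.1 -324.6  156. ]
0.16 6 [ 433.3 -324.   163.9]
0.17 8 [ 433.7 -323.7  176.8]
0.18 8 [ 433.5 -324.   185.5]
0.2 8 [ 448.4 -320.2  209.5]
0.22 19 [ 421.5 -324.   227.1]
0.24 20 [ 446.8 -322.1  245.3]
plate 33 ((428.25640869140625, -321.92474365234375), (40.13788604736328, 28.679962158203125), 77.68897247314453)
```

View pics/c2.png

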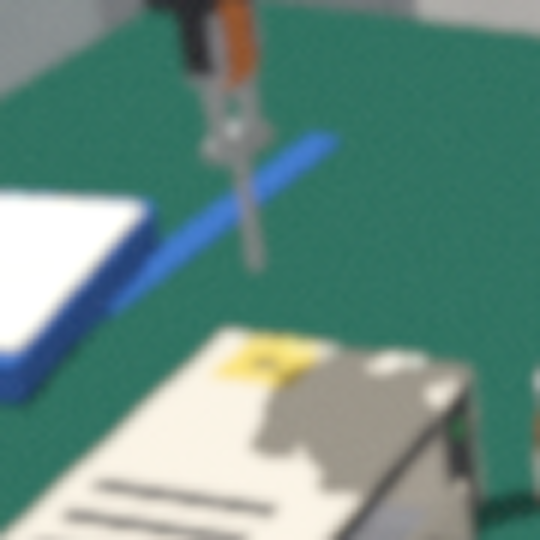

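Pin upright above the plate (tip at crop (257,268), hole at (263,362)). Lowering with force guard.

```bash
python3 - <<'E'
from h import *
p=[.4328,-.3245]
hit=env.move_linear(p+[.170],feed=.06,until_force=2.5); s=st("down %s"%hit)   # tip ~.0565
if s["ee_pos"][2]<.175:
    hit=env.move_linear(p+[.150],feed=.03); st("press")  # tip ~.0365
    env.wait(.5); st("hold")
    env.move_linear(p+[.20],feed=.1); env.move_linear(p+[.30],feed=.15); st("out")
    for n in("scene","top"):
        d=cam(n);np.savez(n+"3.npz",W=d["W"],pix=d["pixels"]);save(d,n+"3.png",s=1.3)
E
```

```text
down False t 10.2 tcp [ 0.4331 -0.3248  0.1706] w 0.0288 F [-0.9  0.  -1.2]
press t 11.1 tcp [ 0.4332 -0.325   0.1507] w 0.0293 F [-0.3  1.   5.3]
hold t 11.6 tcp [ 0.4332 -0.325   0.1508] w 0.0291 F [-0.6  0.6  4.9]
out t 13.0 tcp [ 0.4322 -0.324   0.2985] w 0.029 F [-0.  1. -1.]
```

```bash
python3 - <<'E'
from h import *
peg=np.array([.447,.3413]); ex=np.array([np.cos(np.radians(-11)),np.sin(np.radians(-11))])
a=peg-.075*ex
o=down([*a,.30],79)
env.move_to([*a,.30],o); env.move_linear([*a,.2055],feed=.12); st()
d=cam("scene");W=d["W"];np.savez("scene4.npz",W=W,pix=d["pixels"])
H=cv2.cvtColor(d["pixels"],cv2.COLOR_RGB2HSV)
for z0,z1 in ((.095,.11),(.11,.125),(.125,.145),(.145,.16)):
    m=(np.hypot(W[...,0]-a[0],W[...,1]-a[1])<.03)&(W[...,2]>z0)&(W[...,2]<z1);q=W[m];print(z0,len(q),np.round(np.median(q,0)*1000,1) if len(q) else "")
m=(np.hypot(W[...,0]-a[0],W[...,1]-a[1])<.05)&(H[...,0]<18)&(H[...,1]>150)&(W[...,2]>.17);print("orange z",np.round(np.percentile(W[m],[2,50,98],axis=0)*1000,1))
m=(np.hypot(W[...,0]-a[0],W[...,1]-a[1])<.03)&(W[...,2]<.21)&(W[...,2]>.05);print("tip min z",W[m][:,2].min(), a)
m=(W[...,0]>.4)&(W[...,0]<.475)&(abs(W[...,1]-.343)<.03)&(W[...,2]>.172)&(W[...,2]<.195);q=W[m];print("peg",len(q),np.round([q[q[:,0]>.43].mean(0)*1000,q[q[:,0]<.43].mean(0)*1000],1))
save(d,"c4.png",(300,120,420,220),6)
d=cam("top");np.savez("top4.npz",W=d["W"],pix=d["pixels"]);save(d,"top4.png",s=1.4)
E
```

```text
t 16.5 tcp [0.374  0.356  0.2064] w 0.0295 F [ 1.3 -0.1 -0.2]
0.095 13 [376.3 351.8 102.5]
0.11 12 [374.2 352.8 116.3]
0.125 17 [375.1 352.3 134.9]
0.145 11 [377.1 353.4 152.2]
orange z [[369.1 342.3 208.7]
 [381.1 353.  225.5]
 [386.4 364.  238. ]]
tip min z 0.09022064328183466 [0.37337796 0.35561067]
peg 37 [[450.  339.9 179.1]
 [419.5 345.4 182.9]]
```

View pics/c4.png

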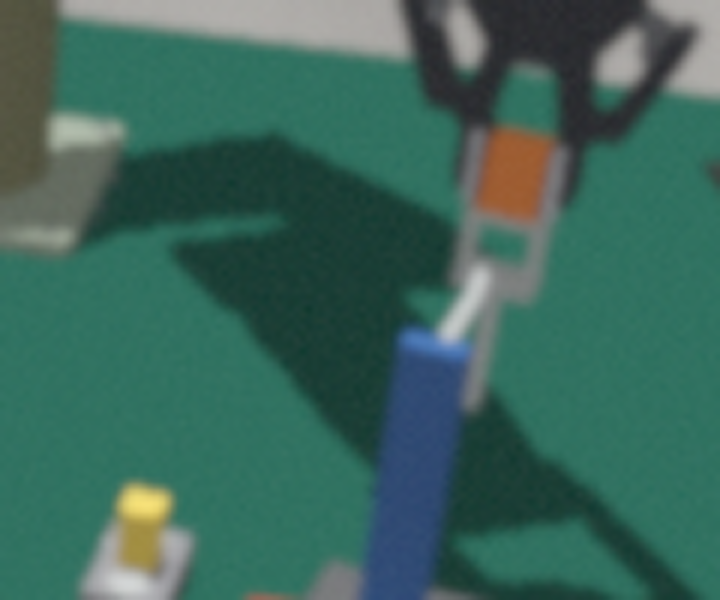

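View pics/top4.png

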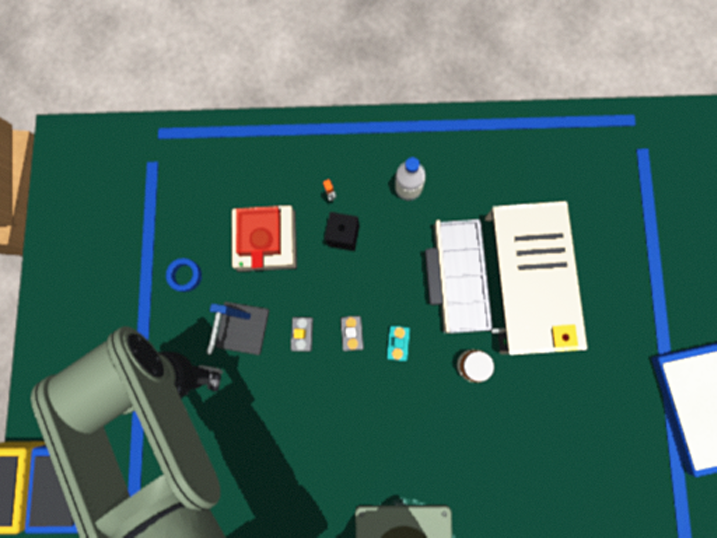

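Tray is out (top px ~(332,197)); the key hangs upright before the peg, the eye lined up with its tip. Threading now.

```bash
python3 - <<'E'
from h import *
peg=np.array([.447,.3422]); ex=np.array([np.cos(np.radians(-11)),np.sin(np.radians(-11))])
a=peg-.075*ex; b=peg+.003*ex
env.move_linear([*a,.205],feed=.1)
hit=env.move_linear([*b,.205],feed=.08,until_force=5); st("in %s"%hit)
if not hit:
    hit=env.move_linear([*b,.190],feed=.03,until_force=1.5); s=st("low %s"%hit)
    d=cam("scene");save(d,"c5.png",(300,110,400,210),5)
    env.open_jaws(); env.wait(.3); st("open")
    env.move_linear([*b,.30],feed=.12)
    d=cam("scene");np.savez("scene5.npz",W=d["W"],pix=d["pixels"]);im=d["pixels"]
    i1=cv2.imread("pics/c5.png");save(d,"c6.png",(300,110,400,210),4);i2=cv2.imread("pics/c6.png")
    cv2.imwrite("pics/c56.png",np.hstack([cv2.resize(i1,(400,400)),i2]))
E
```

```text
in False t 18.0 tcp [0.4495 0.3417 0.2049] w 0.0292 F [-0.8  0.7 -0.1]
low True t 18.4 tcp [0.4497 0.3418 0.193 ] w 0.0293 F [-0.3 -0.2  3.1]
open t 19.3 tcp [0.4492 0.3413 0.192 ] w 0.0854 F [-0.   0.8 -0.4]
```

View pics/c56.png

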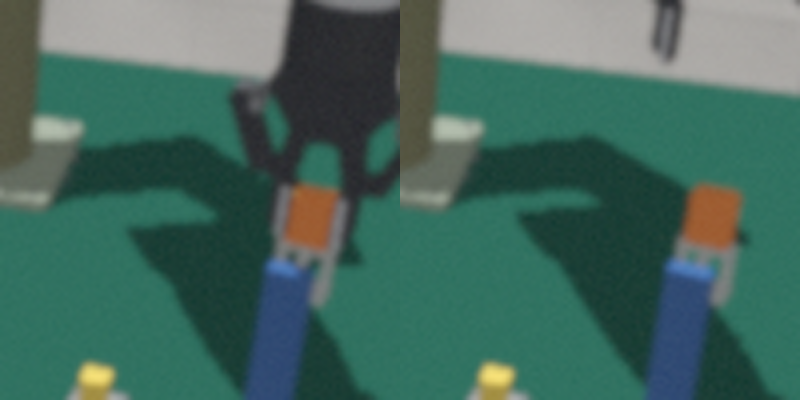

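The key hangs on the peg (crop right, (715,220)). Now fresh holder and tray positions.

```bash
cat >> h.py <<'E'
def holders(d):
    """knob tops (z .045-.06): colour, centre, plate angle"""
    W=d["W"];H=cv2.cvtColor(d["pixels"],cv2.COLOR_RGB2HSV)
    out={}
    m=((W[...,2]>.045)&(W[...,2]<.075)&(W[...,0]>.33)&(W[...,0]<.85)&(W[...,1]>-.22)&(W[...,1]<.26)).astype(np.uint8)
    n,L,S,C=cv2.connectedComponentsWithStats(m)
    for i in range(1,n):
        if not 20<S[i,4]<110: continue
        k=L==i; c=np.nanmedian(W[k],0); top=k&(W[...,2]>c[2]-.006)
        c=(W[top].min(0)+W[top].max(0))/2
        col=np.median(H[top],0)
        pl=(np.hypot(W[...,0]-c[0],W[...,1]-c[1])<.045)&(abs(W[...,2]-(c[2]-.036))<.006)
        r=cv2.minAreaRect((W[pl][:,:2]*1000).astype(np.float32))
        a=r[2] if r[1][0]>r[1][1] else r[2]+90
        h,s,_=col; nm="white" if s<80 else "yellow" if 18<h<36 else "turq" if 80<h<100 else "blue" if h<130 and h>=100 else "red"
        out.setdefault(nm,[]).append(dict(c=c,plate=np.array(r[0]),size=r[1],ang=(a+90)%180-90,hsv=col))
    return out
E
python3 - <<'E'
from h import *
d=cam("top");W=d["W"];z=W[...,2];np.savez("top6.npz",W=W,pix=d["pixels"])
for k,v in holders(d).items(): 
    for e in v: print(k,np.round(e["c"]*1000,1),np.round(e["plate"],1),np.round(e["size"],1),round(e["ang"],1),e["hsv"])
def rect(m,n):
    p=W[m];(c,s,a)=cv2.minAreaRect((p[:,:2]*1000).astype(np.float32))
    print(n,len(p),"c",np.round(c,1),"s",np.round(s,1),"a",round(a,1),"z",np.round(np.median(p[:,2])*1000,1))
def wb(x0,x1,y0,y1,z0,z1): 
    return (W[...,0]>x0)&(W[...,0]<x1)&(W[...,1]>y0)&(W[...,1]<y1)&(z>z0)&(z<z1)
t=wb(.42,.72,-.205,-.03,.004,.06)
rect(t&(z>.006)&(z<.06),"tray all");rect(t&(z>.039)&(z<.047),"panel+bar"); rect(t&(z<.0155),"floor"); rect(t&(z>.018)&(z<.026),"walls")
V=d["pixels"].max(2); rect(t&(V<120)&(z>.036),"bar")
E
```

```text
white [754.2 -29.2  66.2] [755.5 -26. ] [59.2 24.4] 80.6 [ 28.   16.5 155.5]
white [657.4 117.7  65.4] [656.9 118.3] [58.1 43.6] 78.9 [130.  36.  22.]
white [448.6 101.7  54.2] [449.7 101.7] [69.9 41.9] 3.9 [ 15.   2. 247.]
white [ 426.3 -211.7   66. ] [ 432.3 -208. ] [60.6 16.1] 23.6 [42.5 45.5 50.5]
yellow [450.3 208.9  54.8] [450.1 209.8] [41.9 68.7] -2.7 [ 27. 185. 250.]
turq [427.1   2.8  52.5] [427.    3.1] [41.8 69.8] -6.8 [ 89. 187. 211.]
red [ 378.6 -141.3   60.9] [ 376.2 -125.1] [46.3 10. ] 4.6 [ 12. 102.  95.]
tray all 2908 c [ 569.  -126.5] s [284.6 155.8] a 0.0 z 11.8
panel+bar 583 c [ 573.9 -131.8] s [254.5 143.8] a 0.3 z 43.2
floor 2008 c [ 570.3 -117.3] s [172.6 298.6] a 89.7 z 10.0
walls 322 c [ 574.9 -128.1] s [135.6 252.5] a 87.0 z 22.0
bar 372 c [ 619.3 -107.5] s [ 85.2 235.1] a 58.6 z 43.0
```

```bash
python3 - <<'E'
from h import *
D=np.load("top6.npz");W=D["W"]
C=np.array([.5551,-.2802]);th=np.radians(3.1);ey=np.array([np.cos(th),np.sin(th)]);ex=np.array([ey[1],-ey[0]])
a=(W[...,:2]-C)@ey*1000; b=-(W[...,:2]-C)@ex*1000-75  # b: mm in front of casing front
z=W[...,2]*1000
print("along b, |a|<55"); 
for lo in range(0,160,4):
    q=z[(abs(a)<110)&(b>lo)&(b<lo+4)]; q2=z[(abs(a)<50)&(b>lo)&(b<lo+4)]
    print(lo,len(q),np.round(np.percentile(q,[10,50,90]),0) if len(q) else "",np.round(np.median(q2)) if len(q2) else "")
# dividers: wall fraction along a for floor zone
s=(b>45)&(b<90)
print("walls along a",[(lo,int(round(np.nanmedian(z[s&(a>lo)&(a<lo+4)])))) for lo in range(-136,136,4) if (s&(a>lo)&(a<lo+4)).any()])
for nm,m in dict(panel=(z>39)&(z<47)&(b>95)&(b<118)&(abs(a)<160),bar=(z>38)&(z<48)&(b>122)&(b<160)&(abs(a)<100),fl=(z>7)&(z<14)&(abs(a)<150)&(b>20)&(b<112)).items():
    print(nm,"a",np.round(np.percentile(a[m],[0,2,98,100]),1),"b",np.round(np.percentile(b[m],[0,2,98,100]),1))
E
```

```text
along b, |a|<55
0 137 [-3.  1. 81.] 1.0
4 95 [-3. -0.  3.] -0.0
8 88 [-2.  1.  3.] 1.0
12 54 [-0.  8. 13.] 8.0
16 41 [11. 21. 24.] 20.0
20 154 [ 8. 19. 24.] 20.0
24 89 [ 6. 10. 14.] 10.0
28 99 [ 7. 10. 13.] 11.0
32 95 [ 6. 10. 14.] 11.0
36 92 [ 7. 11. 14.] 10.0
40 98 [ 6. 10. 14.] 11.0
44 97 [ 7. 11. 19.] 11.0
48 88 [ 6. 10. 17.] 10.0
52 99 [ 7. 10. 14.] 10.0
56 91 [ 7. 10. 20.] 10.0
60 98 [ 7. 11. 19.] 11.0
64 96 [ 6. 10. 13.] 10.0
68 97 [ 7. 10. 15.] 10.0
72 93 [ 7. 10. 14.] 10.0
76 91 [ 7. 10. 15.] 10.0
80 102 [ 6. 10. 15.] 11.0
84 95 [ 6. 10. 14.] 10.0
88 89 [ 7. 10. 15.] 10.0
92 96 [ 6. 11. 20.] 11.0
96 97 [ 7. 11. 15.] 10.0
100 66 [ 7.  9. 17.] 9.0
104 29 [-2. 41. 45.] 43.0
108 101 [41. 44. 46.] 44.0
112 153 [ 3. 41. 46.] 43.0
116 94 [-1. 40. 44.] 43.0
120 101 [-1. 40. 45.] 42.0
124 89 [-1. 41. 45.] 43.0
128 95 [-2. 41. 45.] 43.0
132 102 [-1. 41. 45.] 43.0
136 97 [-1. 40. 45.] 42.0
140 147 [-2.  2. 43.] 29.0
144 96 [-3. -0.  2.] -0.0
148 89 [-3.  0.  3.] 0.0
152 98 [-3.  0.  3.] 0.0
156 90 [-3. -0.  3.] -1.0
walls along a [(-136, 0), (-132, 0), (-128, 1), (-124, -1), (-120, 1), (-116, 1), (-112, 0), (-108, 0), (-104, 0), (-100, 0), (-96, 22), (-92, 11), (-88, 9), (-84, 10), (-80, 11), (-76, 10), (-72, 10), (-68, 11), (-64, 9), (-60, 10), (-56, 10), (-52, 11), (-48, 10), (-44, 9), (-40, 20), (-36, 19), (-32, 10), (-28, 11), (-24, 9), (-20, 10), (-16, 9), (-12, 11), (-8, 10), (-4, 10), (0, 10), (4, 10), (8, 10), (12, 9), (16, 10), (20, 20), (24, 11), (28, 11), (32, 10), (36, 10), (40, 9), (44, 10), (48, 10), (52, 10), (56, 9), (60, 10), (64, 10), (68, 11), (72, 10), (76, 15), (80, 23), (84, 11), (88, 11), (92, 10), (96, 10), (100, 9), (104, 11), (108, 10), (112, 11), (116, 9), (120, 11), (124, 9), (128, 9), (132, 10)]
panel a [-96.5 -90.7 133.8 139.9] b [106.6 106.9 117.5 118. ]
bar a [-37.1 -36.   79.2  81.7] b [122.1 122.6 142.7 143.1]
fl a [-149.8  -88.5  133.5  138.1] b [ 22.1  23.6 100.9 102.4]
```

```bash
cat >> h.py <<'E'
C=np.array([.5551,-.2802]);_t=np.radians(3.1);ey=np.array([np.cos(_t),np.sin(_t)]);ex=np.array([ey[1],-ey[0]])
def tr(a,b): return C+a*ey-(b+.075)*ex     # a along casing, b in front of casing (m)
TA=.0214
def load(col,off):
    d=cam("top"); e=[h for h in holders(d)[col] if abs(h["c"][2]-.054)<.004 and max(h["size"])<75 and min(h["size"])>38][0]
    c=(e["c"][:2]+e["plate"]/1000)/2; jaw=e["ang"]+90
    print(col,np.round(c,4),round(e["ang"],1))
    o=down([*c,.15],jaw); env.move_to([*c,.15],o); env.move_linear([*c,.026],feed=.12); env.close(40); st("grip")
    env.move_linear([*c,.15],feed=.15)
    t=tr(TA+off,.064); o=down([*t,.15],3.1); env.move_to([*t,.15],o)
    env.move_linear([*t,.055],feed=.12); hit=env.move_linear([*t,.037],feed=.04,until_force=4); st("placed %s"%hit)
    env.open_jaws(); env.move_linear([*t,.15],feed=.15); st()
E
python3 - <<'E'
from h import *
load("white",-.029)
d=cam("top");save(d,"t7.png",(200,110,440,290),3)
E
```

```text
white [0.4492 0.1018] 3.3
grip t 23.4 tcp [0.4494 0.1017 0.0262] w 0.0191 F [ 0.  -0.5  2.3]
placed True t 26.9 tcp [ 0.5393 -0.1416  0.0362] w 0.0192 F [-0.3  0.1  4.3]
 t 28.4 tcp [ 0.5391 -0.1415  0.149 ] w 0.0852 F [ 0.1  0.5 -0.1]
```

View pics/t7.png

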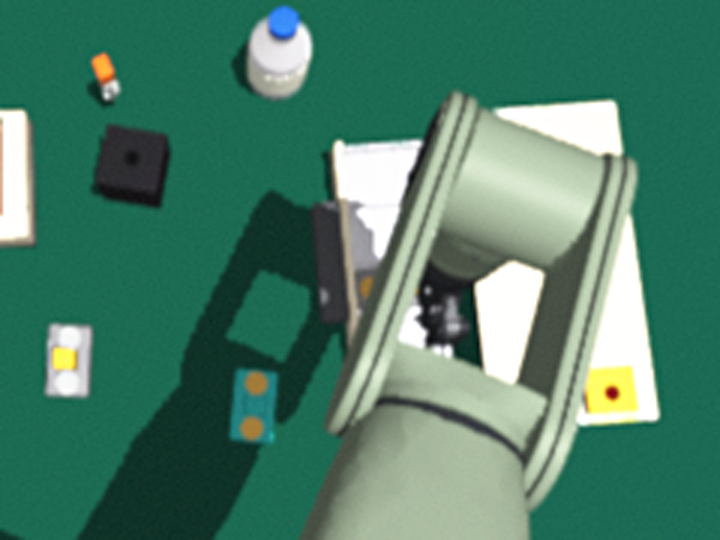

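White is in the pocket; the arm hides it for now. Yellow still stands at crop (68,358).

```bash
python3 - <<'E'
from h import *
load("yellow",.088)
t=tr(TA,.24); o=down([*t,.2],3.1); env.move_to([.45,.1,.3],down([.45,.1,.3],3.1))
d=cam("top");np.savez("top8.npz",W=d["W"],pix=d["pixels"])
W=d["W"]
for k,v in holders(d).items():
    for e in v: print(k,np.round(e["c"]*1000,1),np.round(e["plate"],1),np.round(e["size"],1),round(e["ang"],1))
a=(W[...,:2]-C)@ey; b=-(W[...,:2]-C)@ex-.075
m=(abs(a-TA)<.125)&(b>.015)&(b<.105)&(W[...,2]>.055)&(W[...,2]<.08)
n,L,S,_=cv2.connectedComponentsWithStats(m.astype(np.uint8))
for i in range(1,n): print(S[i,4],"a-TA,b,z",np.round([np.median((a-TA)[L==i]),np.median(b[L==i]),np.median(W[L==i][:,2])],4))
save(d,"t8.png",(200,110,440,290),3)
E
```

```text
yellow [0.4735 0.1873] -2.3
grip t 31.6 tcp [0.4738 0.1873 0.0263] w 0.0195 F [0.  0.  2.1]
placed True t 35.4 tcp [ 0.6562 -0.1353  0.0363] w 0.0195 F [ 0.5 -0.1  5.5]
 t 37.0 tcp [ 0.6559 -0.1352  0.1487] w 0.0856 F [ 0.4 -0.4 -1.1]
white [753.8 -29.2  65.5] [756.9 -25.3] [59.7 25.1] 77.5
white [636.3 122.9  64.8] [653.3 118.6] [57.3 37.1] 78.5
white [ 540.8 -136.7   62.7] [ 539.9 -137.4] [62.3 70.1] -86.6
white [ 425.1 -212.1   66.3] [ 423.  -212.3] [43.6  1.4] 3.7
yellow [ 657.6 -131.9   62.3] [ 656.7 -136.4] [63.1 79.2] -86.7
turq [427.1   2.9  54.2] [426.9   3.2] [41.7 69.6] -6.7
red [ 378.6 -141.2   59.6] [ 378.  -124.4] [43.2  8.5] 0.8
51 a-TA,b,z [0.0884 0.0694 0.064 ]
50 a-TA,b,z [-0.0273  0.0693  0.0635]
```

View pics/t8.png

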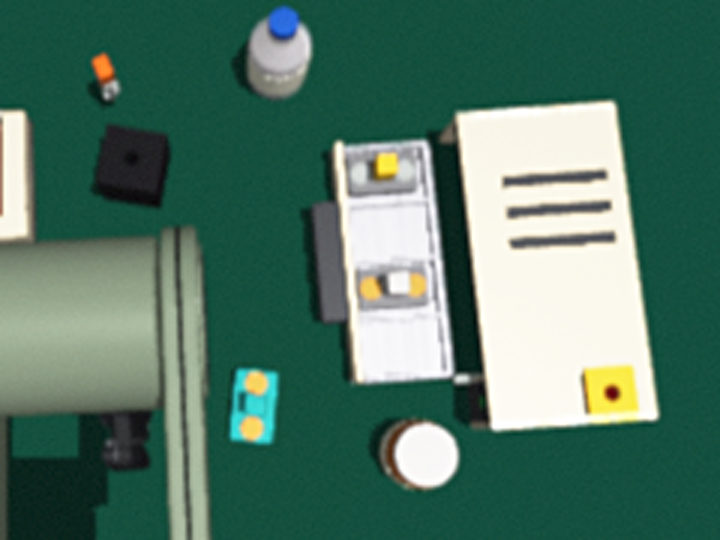

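Both holders lie flat in pockets (knob tops at 64 mm; crop (387,165) and (398,283)). Yellow had been knocked about 3 cm aside and was picked up from there. Next: push the tray home.

```bash
python3 - <<'E'
from h import *
env.close(40)
t=tr(TA,.20); env.move_to([*t,.15],down([*t,.15],3.1)); env.move_linear([*t,.031],feed=.12); st()
env.move_linear([*tr(TA,.075),.031],feed=.08,until_force=25); st("a")
hit=env.move_linear([*tr(TA,.040),.031],feed=.03,until_force=20); s=st("b %s"%hit)
bb=-(np.array(s["ee_pos"][:2])-C)@ex-.075; print("b tcp",bb)
env.move_linear([*tr(TA,.14),.031],feed=.1); st("back")
d=cam("top");W=d["W"];save(d,"t9.png",(200,110,440,290),3)
a=(W[...,:2]-C)@ey; b=-(W[...,:2]-C)@ex-.075
m=(abs(a-TA)<.05)&(b>.02)&(b<.1)&(W[...,2]>.036)&(W[...,2]<.048); print("bar outer b",m.sum(),np.percentile(b[m],[50,90,97,100]) if m.sum() else "")
env.move_linear([*tr(TA,.14),.2],feed=.15)
E
```

```text
t 41.1 tcp [ 0.5626 -0.0045  0.032 ] w 0.0001 F [0.3 1.2 0. ]
a t 42.8 tcp [ 0.5682 -0.1291  0.031 ] w -0.0001 F [-0.   2.9  1.5]
b False t 44.1 tcp [ 0.5697 -0.1586  0.0309] w -0.0002 F [-0.  17.8  6.5]
b tcp 0.0456288432340705
back t 45.3 tcp [ 0.5651 -0.0649  0.0311] w 0.0002 F [ 0.2  0.6 -0.6]
bar outer b 27 [0.02311665 0.02644708 0.02664156 0.02696239]
```

View pics/t9.png

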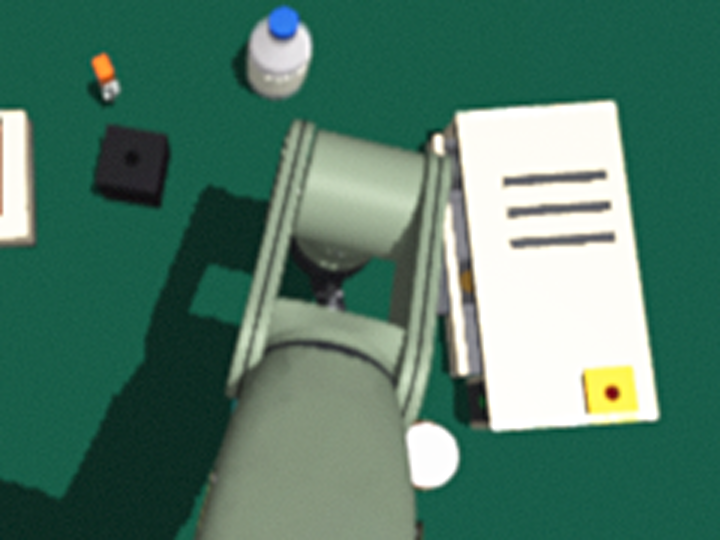

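```bash
cat > meas.py <<'E'
from h import *
def tray():
    d=cam("top");W=d["W"];a=(W[...,:2]-C)@ey; b=-(W[...,:2]-C)@ex-.075
    D=np.load("top0.npz")["W"];a0=(D[...,:2]-C)@ey; b0=-(D[...,:2]-C)@ex-.075
    for n,(A,B,Z) in dict(now=(a,b,W[...,2]),start=(a0,b0,D[...,2])).items():
        m=(abs(A-TA)<.05)&(B>.02)&(B<.15)&(Z>.036)&(Z<.048); k=(abs(A-TA)<.11)&(B>-.01)&(B<.05)&(Z>.04)&(Z<.048)
        print(n,"bar",m.sum(),np.round(np.percentile(B[m],[50,90,97,100])*1000,1),np.round(B[m].mean()*1000,2),"panel",k.sum(),np.round(np.mean(B[k])*1000,2))
    return d
if __name__=="__main__":
    p=[.45,.15,.3]; env.move_to(p,down(p,3.1)); tray(); st()
E
python3 meas.py
```

```text
now bar 280 [32.4 42.  43.5 44.1] 32.29 panel 545 23.52
start bar 278 [32.4 42.  43.3 43.7] 32.34 panel 543 23.23
 t 47.7 tcp [0.4503 0.1491 0.299 ] w -0.0003 F [-1.   0.7 -0.1]
```

The tray is back at its start reading (bar 32.29 vs 32.34 mm), so it is locked. Next: pinch the guard tab and swing it along its arc.

```bash
python3 - <<'E'
from h import *
t=np.radians(1.8);cx=np.array([np.cos(t),np.sin(t)])
p0=np.array([.592,.289]); hinge_d=.713-.592; r0=np.array([-hinge_d,.094-.05])
H0=p0+hinge_d*cx
zt=.013
def pt(th): # pinch point -> TCP
    c,s=np.cos(th),np.sin(th); x=r0[0]*c+r0[1]*s; z=-r0[0]*s+r0[1]*c
    return [*(H0+x*cx),.05+z-zt]
for th in (0,.8,1.5): down(pt(th),91.8)
env.open_jaws()
a=pt(0); o=down([*p0,.2],91.8); env.move_to([*p0,.2],o); env.move_linear(a,feed=.1); st("at tab"); env.close(20); s=st("pinch")
if s["gripper_width"]>.018:
    for th in np.arange(.1,1.56,.1):
        env.move_linear(pt(th),feed=.08); s=monitor.sense(); F=np.array(s["ft_force"]); print(round(th,1),np.round(F,1),round(s["gripper_width"],4),flush=True)
        if np.linalg.norm(F)>25: break
    d=cam("scene");save(d,"g1.png",(270,150,420,300),4); st()
E
```

```text
at tab t 51.0 tcp [0.5928 0.2893 0.0821] w 0.0854 F [-1.   0.   0.6]
pinch t 51.6 tcp [0.5918 0.2875 0.0809] w 0.0234 F [-1.7 -5.6  1.3]
0.1 [ 0.6 -5.9 -2. ] 0.0233
0.2 [ 1.7 -6.  -0.9] 0.0233
0.3 [ 2.  -6.4 -2.4] 0.0236
0.4 [ 2.8 -6.7 -2.6] 0.0234
0.5 [ 3.2 -5.8 -4.5] 0.0232
0.6 [ 3.5 -6.1 -5.5] 0.0234
0.7 [ 2.8 -5.5 -5.8] 0.0234
0.8 [ 1.8 -5.3 -5.3] 0.0236
0.9 [ 1.2 -4.9 -6.1] 0.0236
1.0 [ 1.2 -5.3 -5.2] 0.023
1.1 [ 0.1 -6.1 -6.4] 0.0235
1.2 [ 0.  -5.9 -4.4] 0.0233
1.3 [-0.1 -6.2 -3.6] 0.0233
1.4 [-0.4 -5.5 -3.8] 0.0235
1.5 [-1.  -5.4 -2.5] 0.0234
 t 56.3 tcp [0.7481 0.2929 0.161 ] w 0.0232 F [-1.2 -5.5 -3.3]
```

View pics/g1.png

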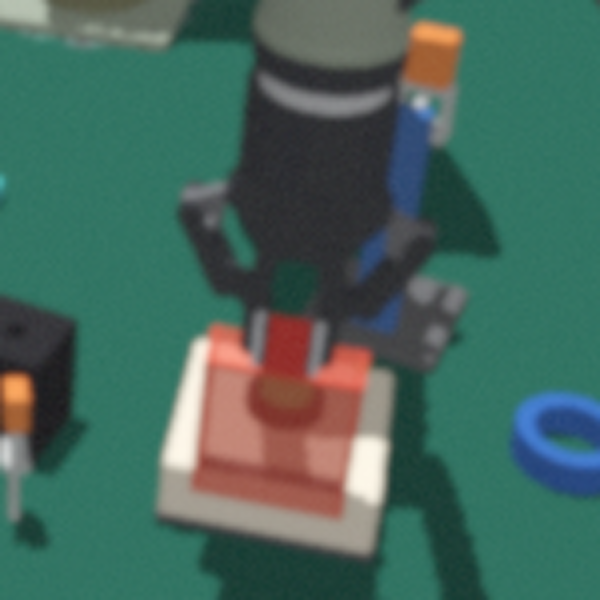

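The guard stands up, the key still hangs on the peg (crop (435,60)). Release, then locate the button.

```bash
python3 - <<'E'
from h import *
s=monitor.sense();p=list(s["ee_pos"])
env.open_jaws(); env.move_linear(p[:2]+[.28],feed=.12)
env.close(40); q=[.45,.10,.3]; env.move_to(q,down(q,91.8))
d=cam("top");W=d["W"];np.savez("top10.npz",W=W,pix=d["pixels"]);H=cv2.cvtColor(d["pixels"],cv2.COLOR_RGB2HSV)
m=(W[...,0]>.6)&(W[...,0]<.71)&(W[...,1]>.23)&(W[...,1]<.35)&(W[...,2]>.06)&(W[...,2]<.085)
pp=W[m];print(len(pp),np.round(pp.mean(0)*1000,1),cv2.minEnclosingCircle((pp[:,:2]*1000).astype(np.float32)),np.median(H[m],0))
g=(W[...,0]>.7)&(W[...,0]<.82)&(W[...,1]>.22)&(W[...,1]<.36)&(W[...,2]>.09);gp=W[g];print("guard",len(gp),np.round(np.percentile(gp,[2,50,98],axis=0)*1000,1))
save(d,"b1.png",(130,110,270,260),4)
E
```

```text
202 [648.6 289.3  67.6] ((649.6292114257812, 291.7055969238281), 25.129793167114258) [ 67. 169. 160.]
guard 521 [[711.2 249.6  99.1]
 [729.7 289.9 150.4]
 [747.1 336.9 185.3]]
```

View pics/b1.png

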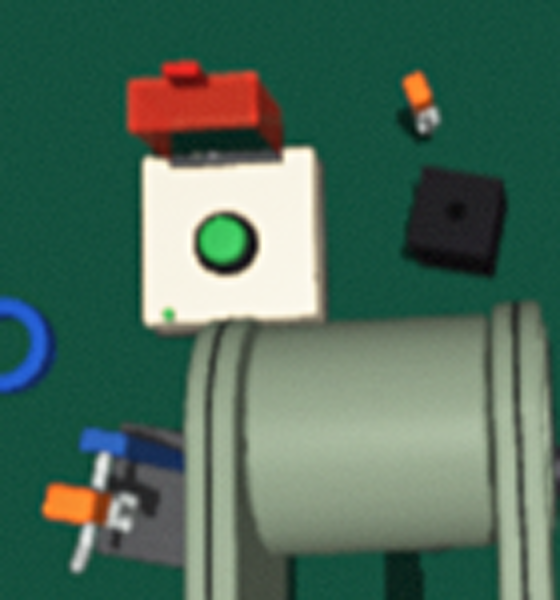

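Guard up (crop (205,95)), green button at crop (224,238), i.e. about (0.649, 0.290). Press it.

```bash
python3 - <<'E'
from h import *
from meas import tray
p=[.649,.290]
env.move_to(p+[.2],down(p+[.2],91.8)); env.move_linear(p+[.085],feed=.1); st()
hit=env.move_linear(p+[.060],feed=.03,until_force=12); st("press %s"%hit); env.wait(.2); st()
env.move_linear(p+[.2],feed=.12); q=[.4,.0,.35]; env.move_to(q,down(q,91.8))
d=tray();W=d["W"];st()
m=(W[...,0]>.4)&(W[...,0]<.5)&(W[...,1]>.3)&(W[...,1]<.4)&(W[...,2]>.2);print("key",m.sum(),np.round(np.median(W[m],0),3))
g=(W[...,0]>.7)&(W[...,0]<.82)&(W[...,1]>.22)&(W[...,1]<.36)&(W[...,2]>.09);gp=W[g];print("guard",len(gp),np.round(np.percentile(gp,[2,50,98],axis=0)*1000,1))
m=np.hypot(W[...,0]-.649,W[...,1]-.29)<.008;print("button z",np.median(W[m][:,2]))
d=cam("scene");save(d,"f.png",s=1.5)
E
```

```text
t 62.6 tcp [0.6499 0.2903 0.0862] w 0.0001 F [ 0.7  0.1 -0.1]
press True t 63.3 tcp [0.6492 0.2901 0.0664] w -0.0001 F [-1.4 -0.7  4.5]
 t 63.5 tcp [0.6492 0.2901 0.0661] w 0.0001 F [-1.2 -0.3  5.4]
now bar 278 [32.4 42.2 43.2 44.8] 32.31 panel 536 23.54
start bar 278 [32.4 42.  43.3 43.7] 32.34 panel 543 23.23
 t 66.3 tcp [4.005e-01 3.000e-04 3.497e-01] w -0.0001 F [ 0.7  0.2 -0.6]
key 124 [0.45  0.339 0.227]
guard 525 [[711.4 249.8  98.8]
 [729.6 290.1 150.2]
 [747.3 336.9 184.7]]
button z 0.07250898327782984
```

View pics/f.png

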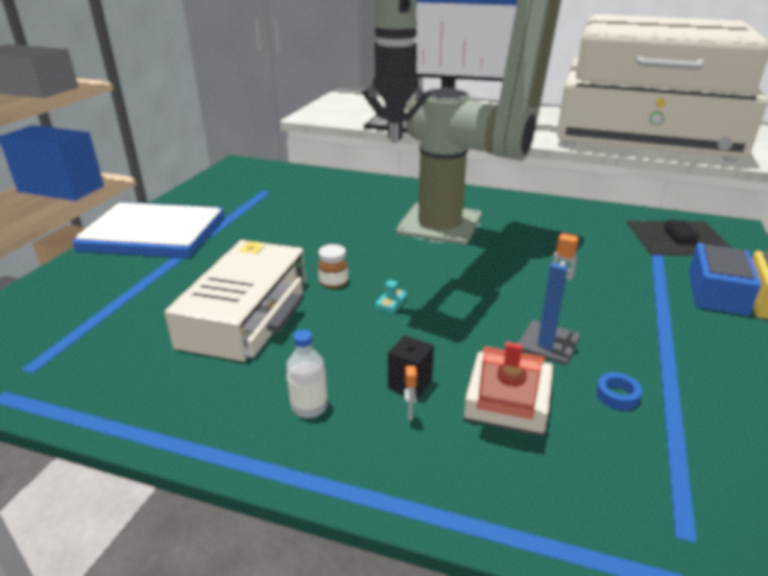

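All looks right. One firmer press to be sure of full travel, then hand in.

```bash
python3 - <<'E'
from h import *
p=[.649,.290]
env.move_to(p+[.2],down(p+[.2],91.8)); env.move_linear(p+[.08],feed=.1)
hit=env.move_linear(p+[.060],feed=.02,until_force=18); st("press %s"%hit); env.wait(.1); st()
env.move_linear(p+[.2],feed=.12); q=[.4,.0,.35]; env.move_to(q,down(q,91.8)); env.wait(.5)
d=cam("top");W=d["W"]
m=np.hypot(W[...,0]-.649,W[...,1]-.29)<.008;print("button z",np.median(W[m][:,2]))
g=(W[...,0]>.7)&(W[...,0]<.82)&(W[...,1]>.22)&(W[...,1]<.36)&(W[...,2]>.09);print("guard top",np.percentile(W[g][:,2],98))
env.job_done(); st("done")
E
```

```text
press True t 70.0 tcp [0.6492 0.2901 0.0664] w -0.0003 F [-0.5 -0.5  4.8]
 t 70.1 tcp [0.6491 0.29   0.0663] w 0.0001 F [-0.3 -0.9  4.8]
button z 0.07247029601147137
guard top 0.1839768022195228
the job is handed in; nothing more can be done
the job is handed in; nothing more can be done
```

I completed every step and handed the job in at about 73 s on the robot's clock; no verdict was reported.

**What I did**
- I pressed the latch through the ringed hole with the large key, and the tray sprang out. I then hung the key by its eye on the peg.
- Only the white and yellow sample holders were present. I loaded both flat, in the pockets at −29 mm and +88 mm.
- The yellow holder had been knocked about 3 cm aside, so I measured it again and picked it up from its new place.
- I pushed the tray home, swung the guard up to about 1.55 rad, and pressed the start button twice.

**Last checks**
- **Tray:** the bar reads 32.3 mm, the same as at the start, so I take it as locked. The latch itself cannot be seen.
- **Sample holders:** both lay flat before the tray was pushed in, with knob tops at 64 mm. They are largely hidden inside the changer now.
- **Key:** still hanging on the peg in the last full view.
- **Guard:** it stays up by itself, with its top at 184 mm.
- **Start button:** it went down about 6 mm at roughly 5 N and sprang back to 72.5 mm. On both presses the force guard tripped early (set at 12 N and 18 N), although the force read just after was only about 5 N. I trust the travel more than the force reading.
- **Bystanders:** the bottle, jar and tape look unmoved in the pictures.

No check failed.

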